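Line up the topping shakers for the pancake breakfast

ROBOT

A 6-joint arm with a two-finger parallel gripper is mounted at the origin on the work surface. World frame = base frame: x ahead of the robot, y to its left, z up, the work surface at z = 0. Lengths are in mm, angles in rad, forces in N, time in s.
With the tool pointing down it reaches from about 400 to 925 mm from the base axis. Payload 12.5 kg.
Tool frame: the origin (TCP) lies between the finger pads; the fingertips stand 11 mm ahead of it and the grasp point (between the pads) lies 8 mm behind it; y points along the fingers, x is the direction in which the jaws open and shut, and the axes are right-handed (so a half turn about y gives the same grasp; the last joint's range is limited). The gripper opens to 95 mm and grips with 3 to 60 N. Pads are 20 mm wide; open, the fingers measure 119 mm over their backs; the gripper's body (75 mm by 180 mm) begins 59 mm behind the grasp point.
Start: joints at [-1.388, 0.491, 1.559, -0, 1.092, -0.106], TCP at [178.024, -599.127, 225.661] pointing down, gripper open.
Joint ranges: [-3.1, 3.1], [-0.84, 2.19], [0.05, 2.79], [-1.13, 4.28], [0.06, 2.93], [-2.69, 2.69]. Speed limits (rad/s): [2.22, 2.22, 2.79, 3.14, 3.14, 3.14].

INTERFACE

Orientations are given as [roll, pitch, yaw] about the fixed x, y, z axes, in that order (R = Rz(yaw) Ry(pitch) Rx(roll)).
In Python, from cell import env gives the robot as it stands.
- The arm moves only by the tool jog_arm, never from a script. Its argument "series" is a list of rows, each an object of numbers: "dx", "dy", "dz": the shift along the world's x, y, z in m; "rx", "ry", "rz": the turn, a rotation vector about the world's x, y, z in degrees; "gripper": the opening, from 0 (shut) to 1 (fully open). A call has 1 to 12 rows; each row shifts and turns the commanded pose from where the row before left it; what a row does not reach is not made up. A row lasts 1/10 s, in which the tool goes at most 50 mm and 8.59 degrees, less where a joint would pass 70% of its speed; a pose out of reach is approached as far as the arm can. A call is refused whole if a number of a shift passes 0.05 or a number of a turn 8.59, either way. A call with a gripper value outside its range is refused whole. The fingers move at their own pace and stop on an object; the grip force is fixed at half the most. Time passes only in rows, so rows that do not move let the fingers close. It gives the time, the measured TCP pose, the force and the opening at its end, in the units of the state.
- env.state(): the state, without advancing time (a new reading comes with each control period).
- env.read_camera(name): name is "scene" or "side" or "wrist"; returns the picture (480x640x3 uint8, red, green, blue); there is no depth.
- env.camera_info(name): a dict with "camera_matrix" (3x3 intrinsics, pixels), "R" (3x3) and "t" (3): a world point X has camera coordinates R X + t; the wrist camera has in their place "mount" (4x4, takes a point from camera to tool coordinates, whose origin is the TCP and whose axes are the tool frame's). Camera axes: x right, y down, z forward; pixel columns grow to the right and rows downward; lengths in mm; the calibration is good to about 2 mm. A picture is of the moment at which its call begins: read the wrist's pose just before it. camera_info takes no time and is no camera call.
- env.job_done(): hands the job in, once; it reports no verdict.
The state is a dict: "t": time; "joints": joint angles; "qvel": joint speeds; "tau": joint torques, N m; "eef_pos": TCP position; "tcp_rot": TCP orientation; "ft_force": force on the tool from outside, world axes, zero at the start; "moment": the same for the moment, N m; "opening": opening from 0.0 (shut) to 1.0 (fully open).
Only numpy, scipy, OpenCV 4.12 (cv2) and the standard library are available. Lean on these libraries where they do the work, as an engineer would, in place of code of your own. Each camera call takes 0.05 s, during which the arm holds its last target.

TASK

Set the four coloured topping shakers out for the guests on the row of four dark coasters, one upright in the middle of each, in order of height: the shortest on the coaster next to the stack of dinner plates, rising to the tallest at the far end. Do not knock any shaker over, and leave the white mug where it stands.

Things in the scene. Friction and masses are not known exactly. Their poses are not given: they have to be found in the camera images.
- green_shaker_mid (a point): Green topping shaker, the shortest of the four: a loose upright round can 55 mm tall and 48 mm in diameter (49 mm at the lid), about 120 g (varies), with straight sides from its foot up to 16 mm below its top and a low domed lid of the same colour. The point is its centre, half-way up (27.5 mm above its foot); z points up, the yaw means nothing. Grip it across the straight sides at about half height.
- red_shaker_mid (a point): Red topping shaker, the second shortest of the four: a loose upright round can 75 mm tall and 48 mm in diameter (49 mm at the lid), about 150 g (varies), with straight sides from its foot up to 16 mm below its top and a low domed lid of the same colour. The point is its centre, half-way up (37.5 mm above its foot); z points up, the yaw means nothing. Grip it across the straight sides about 35 mm below its top, so that the top clears the palm of the gripper.
- purple_shaker_mid (a point): Purple topping shaker, the second tallest of the four: a loose upright round can 95 mm tall and 48 mm in diameter (49 mm at the lid), about 180 g (varies), with straight sides from its foot up to 16 mm below its top and a low domed lid of the same colour. The point is its centre, half-way up (47.5 mm above its foot); z points up, the yaw means nothing. Grip it across the straight sides about 35 mm below its top, so that the top clears the palm of the gripper.
- yellow_shaker_mid (a point): Yellow topping shaker, the tallest of the four: a loose upright round can 115 mm tall and 48 mm in diameter (49 mm at the lid), about 210 g (varies), with straight sides from its foot up to 16 mm below its top and a low domed lid of the same colour. The point is its centre, half-way up (57.5 mm above its foot); z points up, the yaw means nothing. Grip it across the straight sides about 35 mm below its top, so that the top clears the palm of the gripper.
- coaster_1: The leftmost (farthest to +y) of four alike fixed dark-slate coasters, about 100 mm apart in a row on a fixed brown wooden board (110 x 420 mm, 15 mm thick) lying across in front of the robot. Disc 80 mm in diameter, 4 mm thick, flat, with a small pale dot in the middle; the origin is the centre of its underside, 15 mm above the table, so its top is 4 mm above the origin and 19 mm above the table. Yaw follows the board: y along the row.
- coaster_2: The second from the left of four alike fixed dark-slate coasters, about 100 mm apart in a row on a fixed brown wooden board (110 x 420 mm, 15 mm thick) lying across in front of the robot. Disc 80 mm in diameter, 4 mm thick, flat, with a small pale dot in the middle; the origin is the centre of its underside, 15 mm above the table, so its top is 4 mm above the origin and 19 mm above the table. Yaw follows the board: y along the row.
- coaster_3: The second from the right of four alike fixed dark-slate coasters, about 100 mm apart in a row on a fixed brown wooden board (110 x 420 mm, 15 mm thick) lying across in front of the robot. Disc 80 mm in diameter, 4 mm thick, flat, with a small pale dot in the middle; the origin is the centre of its underside, 15 mm above the table, so its top is 4 mm above the origin and 19 mm above the table. Yaw follows the board: y along the row.
- coaster_4: The rightmost (farthest to -y) of four alike fixed dark-slate coasters, about 100 mm apart in a row on a fixed brown wooden board (110 x 420 mm, 15 mm thick) lying across in front of the robot. Disc 80 mm in diameter, 4 mm thick, flat, with a small pale dot in the middle; the origin is the centre of its underside, 15 mm above the table, so its top is 4 mm above the origin and 19 mm above the table. Yaw follows the board: y along the row.
- plates: Fixed stack of ten white dinner plates, 220 mm in diameter and 90 mm tall, standing beyond either the left (+y) or the right (-y) end of the board; a wooden cutlery caddy stands beyond the other end. The origin is the centre of its underside. It tells at which end the row begins.
- mug: White mug, loose and empty, 76 mm in diameter and 90 mm tall, handle towards the robot, standing among the shakers. The origin is the centre of its underside. Not to be moved.
Not all that is in view belongs to the job. Leave any blue look-alike of the part that bears green_shaker_mid alone.

How it is judged:
By the outcome, as a careful person would: the job done as asked, in the order asked, and still so for the second after the job is handed in, with the robot touching nothing.
It also fails if it takes over 96 s, if anything falls off the work surface, if the arm or the gripper's body presses on something with over 40 N, if the wrist force passes 120 N, or if a joint passes its speed limit or range.

## Working session

There is one attempt and no reset: what is moved stays moved. The work goes in short steps, Python scripts to look and compute and a tool call to move; the robot and the scene stay as the last step left them, time stands still between calls to the robot, and variables do not carry over. Pictures are saved under pics/ and viewed, and the job is handed in when it is done.

Besides the shell and the picture viewer there is one more tool, called after "Request:" by a JSON object that holds its "fn" and its "kwargs". jog_arm: Moves the arm, as the interface text tells. Its arguments: {"type":"object","properties":{"series":{"type":"array"}},"required":["series"]}

```bash
ls; mkdir -p pics
python3 - <<'E'
from cell import env
import cv2
s=env.state();print(s['t'],s['eef_pos'],s['tcp_rot'],s['opening'])
for n in('scene','side','wrist'):
    im=env.read_camera(n);cv2.imwrite(f'pics/{n}0.png',im[:,:,::-1])
    i=env.camera_info(n);print(n,{k:(v.tolist() if hasattr(v,'tolist') else v) for k,v in i.items()})
E
```

```text
pics
0.0 [ 177.97445503 -598.864287    225.06257503] [-1.57068647e+00  1.14614923e-03 -1.28196164e+00] 0.9968490948399457
scene {'camera_matrix': [[462.10559606189014, 0.0, 314.0072446122709], [0.0, 462.10559606189014, 240.82260103873548], [0.0, 0.0, 1.0]], 'R': [[0.8887937204990197, 0.45802877430407923, -0.015980122371665396], [0.3587093895150803, -0.7169229898873526, -0.597786751647021], [-0.2852600502615622, 0.5255768911210629, -0.8014958735042179]], 't': [-429.5779558143547, -115.27007507319531, 1198.457861022817]}
side {'camera_matrix': [[453.51569850637316, 0.0, 316.6249777875671], [0.0, 453.51569850637316, 242.07935427595427], [0.0, 0.0, 1.0]], 'R': [[-0.9926747205642841, -0.12002955746967786, -0.01377695489773414], [-0.07677026524459635, 0.7147043759873414, -0.6952006770126301], [0.09329107956763726, -0.6890504773078518, -0.7186836676834436]], 't': [443.46935164169986, 65.54240756580073, 1081.83740080618]}
wrist {'camera_matrix': [[336.37813968374684, 0.0, 317.4904573809793], [0.0, 336.37813968374684, 239.32185680845186], [0.0, 0.0, 1.0]], 'mount': [[0.9999992837473163, 0.0011198153664313073, 0.0004225143748692036, 0.9572579093566347], [-8.653314084988446e-05, -0.2844468800071409, 0.9586917987373297, -159.00244764852792], [0.0011937407035874181, -0.958691148633253, -0.28444657937015916, 80.55035920747486], [0.0, 0.0, 0.0, 1.0]]}
```

View pics/scene0.png

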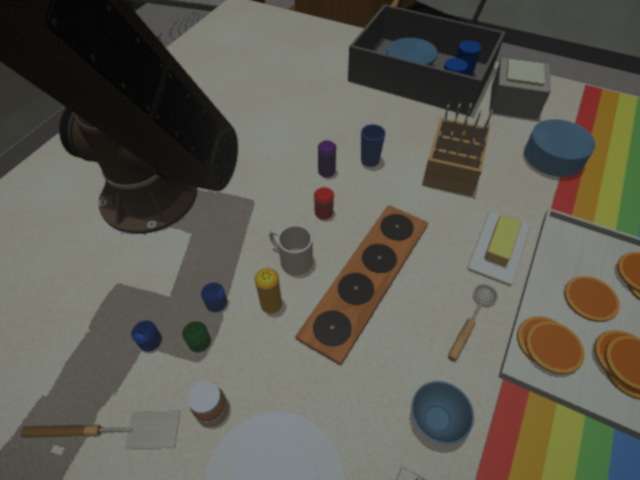

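View pics/side0.png

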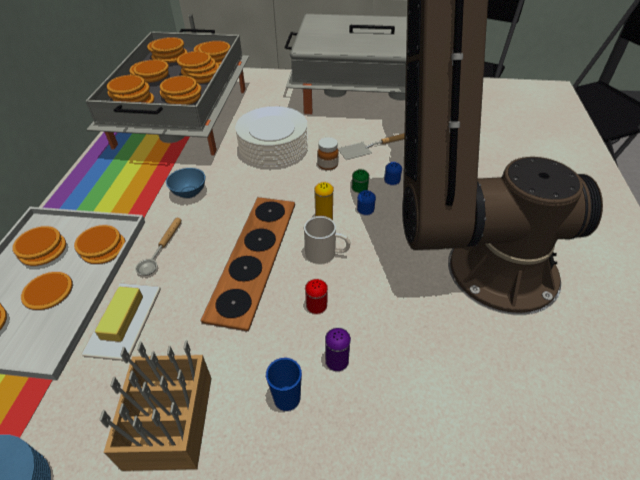

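View pics/wrist0.png

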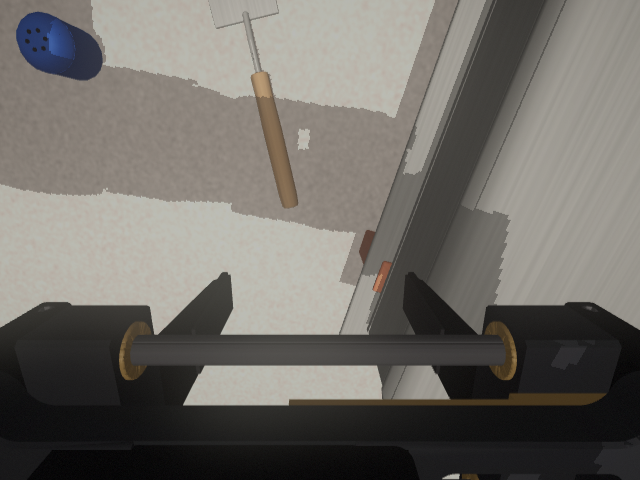

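Run:
```python
import cv2
a=cv2.imread('pics/scene0.png');b=cv2.imread('pics/side0.png')
def c(im,x,y,w,h,f,n):cv2.imwrite(n,cv2.resize(im[y:y+h,x:x+w],None,fx=f,fy=f,interpolation=cv2.INTER_CUBIC))
c(a,120,125,320,240,2.5,'pics/sc1.png')
c(b,190,140,240,240,2.5,'pics/si1.png')
c(a,180,340,190,140,4,'pics/sc2.png')
```

```text
(no output)
```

View pics/sc1.png

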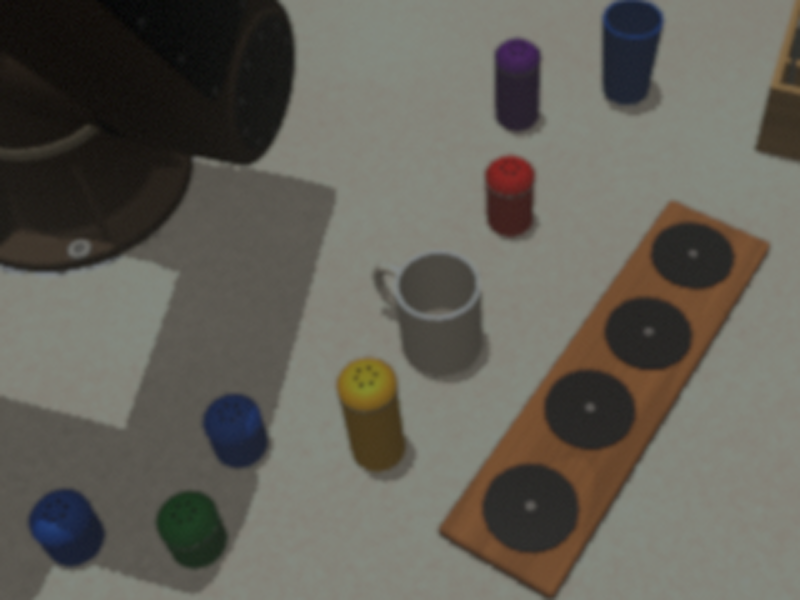

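View pics/si1.png

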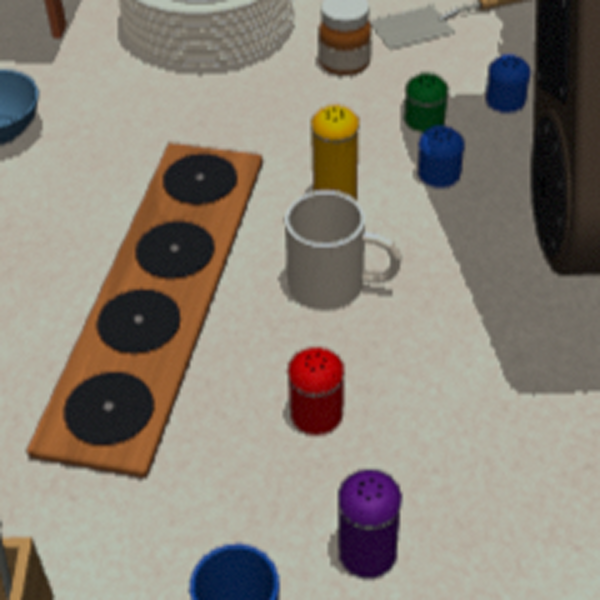

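```bash
cat > h.py <<'E'
import numpy as np,cv2
from scipy.optimize import least_squares
from cell import env
I={n:env.camera_info(n) for n in('scene','side')}
def proj(n,X):
    i=I[n];c=np.asarray(X,float)@np.array(i['R']).T+np.array(i['t']);p=c@np.array(i['camera_matrix']).T
    return p[...,:2]/p[...,2:]
def ray(n,uv,z):
    i=I[n];R=np.array(i['R']);C=-R.T@np.array(i['t']);d=R.T@np.linalg.solve(np.array(i['camera_matrix']),[uv[0],uv[1],1])
    return C+d*(z-C[2])/d[2]
def cyl(x,y,h,z0=0,r=24.):
    th=np.linspace(0,2*np.pi,48,endpoint=False);P=[]
    for z,rr in((0,r),(h-16,r),(h-10,r+.5),(h-3,r*.75),(h,r*.35)):P.append(np.c_[x+rr*np.cos(th),y+rr*np.sin(th),0*th+z0+z])
    return np.vstack(P)
H=dict(green=55,red=75,purple=95,yellow=115)
HUE=dict(green=[(45,80)],red=[(0,6),(174,180)],purple=[(130,160)],yellow=[(22,32)])
def mask(im,c,reg):
    hsv=cv2.cvtColor(im,cv2.COLOR_RGB2HSV);m=np.zeros(im.shape[:2],np.uint8)
    for a,b in HUE[c]:m|=cv2.inRange(hsv,(a,90,25),(b,255,255))
    k=np.zeros_like(m);x,y,w,h=reg;k[y:y+h,x:x+w]=1;m=m*k
    n,l,st,_=cv2.connectedComponentsWithStats(m)
    if n<2:return None
    j=1+np.argmax(st[1:,4]);return (l==j).astype(np.uint8)
E
cat > m.py <<'E'
from h import *
a={'scene':cv2.imread('pics/scene0.png')[:,:,::-1],'side':cv2.imread('pics/side0.png')[:,:,::-1]}
reg={'scene':dict(green=(170,310,50,50),red=(300,175,50,55),purple=(300,130,50,55),yellow=(240,255,55,65)),
'side':dict(green=(340,160,35,40),red=(295,270,45,50),purple=(315,320,45,60),yellow=(305,175,40,45))}
for c in H:
    out=[]
    for n in a:
        m=mask(np.ascontiguousarray(a[n]),c,reg[n][c]);ys,xs=np.nonzero(m);bb=np.array([xs.min(),xs.max()+1,ys.min(),ys.max()+1]);
        hu=cv2.convexHull(np.argwhere(m)[:,::-1].astype(np.int32));M=cv2.moments(hu);cen=np.array([M['m10']/M['m00'],M['m01']/M['m00']])+.0
        def f(p):
            q=cv2.convexHull(proj(n,cyl(*p,H[c])).astype(np.float32));mm=cv2.moments(q);return np.array([mm['m10']/mm['m00'],mm['m01']/mm['m00']])-cen
        x0=ray(n,cen,H[c]/2)[:2];s=least_squares(f,x0,diff_step=1e-3)
        q=proj(n,cyl(*s.x,H[c]));out.append(s.x)
        print(c,n,bb,'model bb',np.round([q[:,0].min(),q[:,0].max(),q[:,1].min(),q[:,1].max()],1),s.x.round(1))
S=[(397.2,226.6),(379.2,257.4),(356,288.2),(332,327.4)];D=[(233.2,302.4),(245.2,268),(259.6,239.2),(270,210.8)]
for s,d in zip(S,D):print(ray('scene',s,19)[:2].round(1),ray('side',d,19)[:2].round(1))
E
python3 m.py
```

```text
green scene [184 207 323 344] model bb [179.8 208.8 317.1 348.7] [ 348.2 -267.2]
green side [352 369 170 192] model bb [351.1 369.1 168.6 192.4] [ 355.9 -275. ]
red scene [314 334 187 219] model bb [313.5 333.9 186.2 218.7] [429.5 157.4]
red side [305 328 279 314] model bb [304.3 327.2 278.1 313.9] [429.3 151.9]
purple scene [319 335 141 154] model bb [317.1 336.  128.9 165.8] [353.1 326.8]
purple side [326 350 328 371] model bb [324.6 350.4 326.7 371.3] [371.4 284.4]
yellow scene [256 276 268 286] model bb [251.2 279.  254.  299.8] [ 422.  -102.6]
yellow side [316 333 182 195] model bb [314.3 333.2 166.9 209.6] [ 449.8 -191.8]
[614.9 178.3] [610.5 178.8]
[610.8  76.5] [607.1  77.7]
[597.  -21.2] [592.9 -19.6]
[ 591.3 -128.3] [ 587.2 -127. ]
```

View pics/sc2.png

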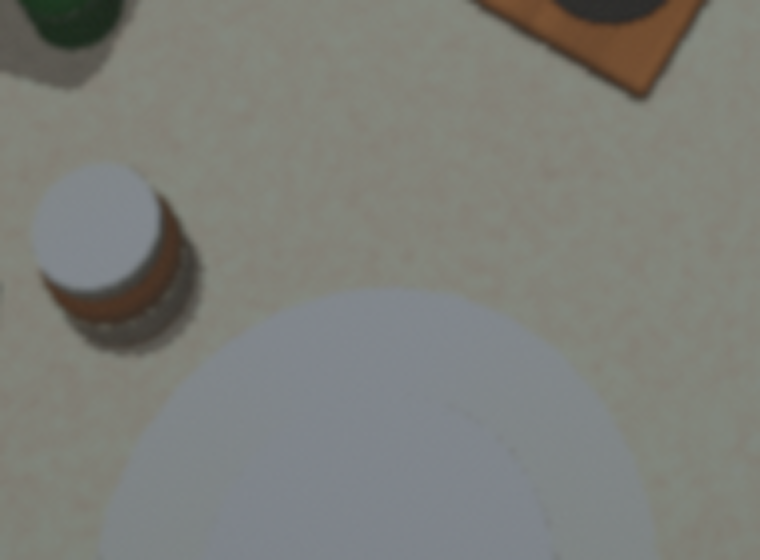

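```bash
sed -i "s/^HUE=.*/HUE=dict(green=[(40,90)],red=[(0,8),(170,180)],purple=[(122,178)],yellow=[(15,35)])/; s/(a,90,25)/(a,LO[0],LO[1])/; s/^H=/LO=(75,8)\nH=/" h.py
sed -i "s/yellow=(305,175,40,45)/yellow=(310,178,30,39)/" m.py
python3 m.py
python3 - <<'E'
import cv2
a=cv2.cvtColor(cv2.imread('pics/scene0.png'),cv2.COLOR_BGR2HSV)
for x,y in((196,328),(201,344),(327,150),(327,168),(327,157),(266,275),(271,300),(270,290),(215,330)):print(x,y,a[y,x])
E
```

```text
green scene [183 208 322 351] model bb [181.  210.1 320.1 351.8] [ 354.6 -271.6]
green side [352 369 170 193] model bb [351.1 369.1 168.8 192.6] [ 355.8 -274. ]
red scene [314 334 187 220] model bb [313.4 333.8 186.4 218.9] [429.6 156.6]
red side [305 328 279 314] model bb [304.4 327.3 278.  313.8] [429.2 151.8]
purple scene [319 335 141 155] model bb [317.2 336.  129.2 166.2] [353.8 325.7]
purple side [326 350 328 371] model bb [324.6 350.5 326.8 371.4] [371.2 284.5]
yellow scene [255 282 268 314] model bb [253.9 282.  267.3 313.2] [ 444.1 -128.1]
yellow side [314 334 182 217] model bb [313.8 333.2 177.7 221. ] [ 445.4 -146.6]
[614.9 178.3] [610.5 178.8]
[610.8  76.5] [607.1  77.7]
[597.  -21.2] [592.9 -19.6]
[ 591.3 -128.3] [ 587.2 -127. ]
196 328 [ 61 110  51]
201 344 [62 77 43]
327 150 [138 134  78]
327 168 [140  67  46]
327 157 [139  61  46]
266 275 [ 28 184 130]
271 300 [ 20 154  73]
270 290 [ 20 136  71]
215 330 [24 29 89]
```

```bash
sed -i "s/^LO=.*/LO=(50,8)/" h.py
cat >> m.py <<'E'
print('joint')
for c in H:
    bbs={}
    for n in a:
        m=mask(np.ascontiguousarray(a[n]),c,reg[n][c]);ys,xs=np.nonzero(m);bbs[n]=np.array([xs.min(),xs.max()+1,ys.min(),ys.max()+1])-.5
    def f(p):
        r=[]
        for n in a:
            q=proj(n,cyl(*p,H[c]));d=np.array([q[:,0].min(),q[:,0].max(),q[:,1].min(),q[:,1].max()])-bbs[n]
            if c=='yellow' and n=='side':d=d[:3]
            r+=list(d)
        return np.array(r)
    s=least_squares(f,[430,0],diff_step=1e-3,loss='soft_l1');print(c,s.x.round(1),f(s.x).round(1))
E
python3 m.py
```

```text
green scene [183 210 322 352] model bb [181.5 210.6 320.4 352.1] [ 355.9 -271.7]
green side [352 369 169 193] model bb [351.1 369.  168.6 192.5] [ 356.  -274.8]
red scene [314 334 187 220] model bb [313.4 333.8 186.5 219. ] [429.8 156.2]
red side [305 328 279 314] model bb [304.4 327.3 278.1 313.9] [429.2 151.9]
purple scene [318 336 141 176] model bb [316.9 336.1 138.9 176.1] [370.2 291.8]
purple side [326 351 328 371] model bb [324.8 350.6 326.7 371.3] [371.  284.3]
yellow scene [254 283 267 314] model bb [254.  282.1 267.3 313.2] [ 444.3 -128. ]
yellow side [314 334 181 217] model bb [313.9 333.2 177.4 220.7] [ 445.5 -147.8]
[614.9 178.3] [610.5 178.8]
[610.8  76.5] [607.1  77.7]
[597.  -21.2] [592.9 -19.6]
[ 591.3 -128.3] [ 587.2 -127. ]
joint
green [ 356.2 -272.9] [-1.2  0.8 -0.5  1.2 -0.5  0.5  0.5  0.4]
red [429.3 153.7] [-0.8 -0.3  0.6  0.2 -0.3 -0.4  0.2  1. ]
purple [371.  285.8] [-1.4 -0.2 -0.1  2.2 -0.8  0.1 -0.1  1.5]
yellow [ 443.8 -128.4] [ 0.2 -0.7  0.8 -0.3  0.1 -0.4  1.7]
```

Run:
```python
from h import *
# base/top guesses in scene & side
for nm,s,d,z in (('blue1 top',(213,290),(366,195),52),('blue2 top',(145,328),(393,168),52),('jar top',(204,392),(327,146),70),('tumbler rim',(373,132),(284,372),100),('mug rim',(295.5,239),(320,226),90),('plates top',(276,450),(272,127),90)):
    print(nm,ray('scene',s,z).round(0),ray('side',d,z).round(0))
```

```text
blue1 top [ 338. -178.   52.] [ 336. -179.   52.]
blue2 top [ 268. -312.   52.] [ 266. -305.   52.]
jar top [ 454. -366.   70.] [ 460. -368.   70.]
tumbler rim [462. 376. 100.] [458. 374. 100.]
mug rim [444.  -8.  90.] [439. -10.  90.]
plates top [ 620. -394.   90.] [ 632. -421.   90.]
```

Request:
{"fn": "jog_arm", "kwargs": {"series": [{"dx": 0.018, "dy": 0.033, "rz": 4.4, "gripper": 1}, {"dx": 0.018, "dy": 0.033, "rz": 4.4}, {"dx": 0.018, "dy": 0.033, "rz": 4.4}, {"dx": 0.018, "dy": 0.033, "rz": 4.4}, {"dx": 0.018, "dy": 0.033, "rz": 4.4}, {"dx": 0.018, "dy": 0.033, "rz": 4.4}, {"dx": 0.018, "dy": 0.033, "rz": 4.4}, {"dx": 0.018, "dy": 0.033, "rz": 4.4}, {"dx": 0.018, "dy": 0.033, "rz": 4.4}, {"dx": 0.016, "dy": 0.029, "rz": 3.8}, {}, {}]}}

```text
$.series[0]: bad value
```

```bash
cat > w.py <<'E'
import sys
from h import *
from scipy.spatial.transform import Rotation as Ro
s=env.state();im=env.read_camera('wrist');cv2.imwrite(sys.argv[1],im[:,:,::-1])
print(s['t'],s['eef_pos'].round(1),s['tcp_rot'].round(3),s['opening'],s['ft_force'])
i=env.camera_info('wrist');K=np.array(i['camera_matrix']);Mt=np.array(i['mount']);Rt=Ro.from_euler('xyz',s['tcp_rot']).as_matrix()
Rw=Rt@Mt[:3,:3];C=Rt@Mt[:3,3]+s['eef_pos']
def wproj(X):
    c=(np.asarray(X,float)-C)@Rw;p=c@K.T;return p[...,:2]/p[...,2:]
def wray(uv,z):
    d=Rw@np.linalg.solve(K,[uv[0],uv[1],1]);return C+d*(z-C[2])/d[2]
def draw(out,x,y,h,z0=0):
    o=im[:,:,::-1].copy();q=cv2.convexHull(wproj(cyl(x,y,h,z0)).astype(np.float32));cv2.polylines(o,[q.astype(np.int32)],True,(0,255,255),1);cv2.imwrite(out,o)
E
cat > w1.py <<'E'
import sys
a=sys.argv
exec(open('w.py').read())
draw(a[1],float(a[2]),float(a[3]),float(a[4]),float(a[5]) if len(a)>5 else 0)
E
python3 w1.py pics/w1.png 356 -273 55
```

```text
0.15 [ 178.  -599.   225.2] [-1.571e+00  1.000e-03 -1.282e+00] 0.9983636900751545 [-0.48139729  0.19312424 -0.01553964]
```

View pics/w1.png

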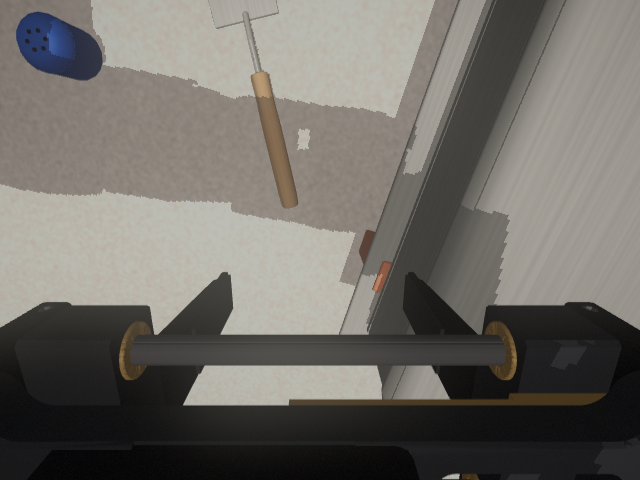

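Request:
{"fn": "jog_arm", "kwargs": {"series": [{"dx": 0.018, "dy": 0.033, "dz": 0.0, "rx": 0.0, "ry": 0.0, "rz": 4.4, "gripper": 1.0}]}}

```text
t: 0.3
eef_pos: [194.8, -568.0, 224.9]
tcp_rot: [-1.571, -0.001, -1.207]
ft_force: [1.6, 0.8, -0.9]
opening: 1.002
```

Request:
{"fn": "jog_arm", "kwargs": {"series": [{"dx": 0.018, "dy": 0.033, "rz": 4.4, "gripper": 1.0}]}}

```text
$.series[0]: bad value
```

All keys are needed in each row.

Request:
{"fn": "jog_arm", "kwargs": {"series": [{"dx": 0.018, "dy": 0.033, "dz": 0, "rx": 0, "ry": 0, "rz": 4.4, "gripper": 1}, {"dx": 0.018, "dy": 0.033, "dz": 0, "rx": 0, "ry": 0, "rz": 4.4, "gripper": 1}, {"dx": 0.018, "dy": 0.033, "dz": 0, "rx": 0, "ry": 0, "rz": 4.4, "gripper": 1}, {"dx": 0.018, "dy": 0.033, "dz": 0, "rx": 0, "ry": 0, "rz": 4.4, "gripper": 1}, {"dx": 0.018, "dy": 0.033, "dz": 0, "rx": 0, "ry": 0, "rz": 4.4, "gripper": 1}, {"dx": 0.018, "dy": 0.033, "dz": 0, "rx": 0, "ry": 0, "rz": 4.4, "gripper": 1}, {"dx": 0.018, "dy": 0.033, "dz": 0, "rx": 0, "ry": 0, "rz": 4.4, "gripper": 1}, {"dx": 0.018, "dy": 0.033, "dz": 0, "rx": 0, "ry": 0, "rz": 4.4, "gripper": 1}, {"dx": 0.016, "dy": 0.029, "dz": 0, "rx": 0, "ry": 0, "rz": 3.8, "gripper": 1}, {"dx": 0, "dy": 0, "dz": 0, "rx": 0, "ry": 0, "rz": 0, "gripper": 1}, {"dx": 0, "dy": 0, "dz": 0, "rx": 0, "ry": 0, "rz": 0, "gripper": 1}]}}

```text
t: 1.4
eef_pos: [356.3, -272.9, 225.8]
tcp_rot: [-1.571, -0.0, -0.524]
ft_force: [1.0, 0.2, -0.6]
opening: 1.0
```

```bash
python3 w1.py pics/w2.png 356 -273 55
```

```text
1.4 [ 356.3 -272.9  225.8] [-1.571 -0.    -0.524] 0.9995715036226911 [ 1.007133    0.24400121 -0.57539113]
```

View pics/w2.png

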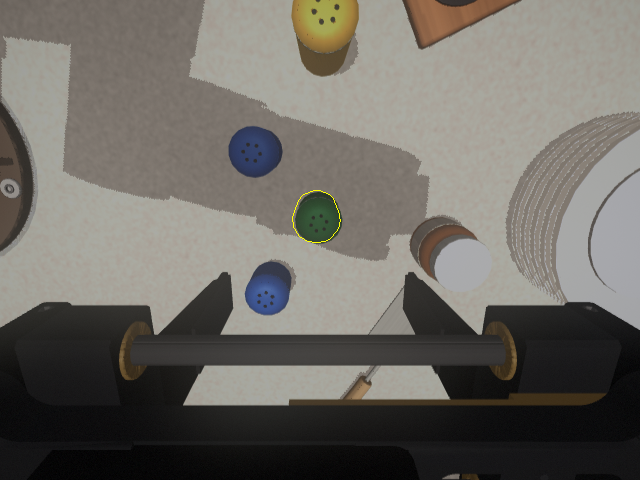

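Request:
{"fn": "jog_arm", "kwargs": {"series": [{"dx": 0, "dy": 0, "dz": -0.04, "rx": 0, "ry": 0, "rz": 0, "gripper": 1}, {"dx": 0, "dy": 0, "dz": -0.04, "rx": 0, "ry": 0, "rz": 0, "gripper": 1}, {"dx": 0, "dy": 0, "dz": -0.04, "rx": 0, "ry": 0, "rz": 0, "gripper": 1}, {"dx": 0, "dy": 0, "dz": -0.03, "rx": 0, "ry": 0, "rz": 0, "gripper": 1}, {"dx": 0, "dy": 0, "dz": -0.025, "rx": 0, "ry": 0, "rz": 0, "gripper": 1}, {"dx": 0, "dy": 0, "dz": -0.02, "rx": 0, "ry": 0, "rz": 0, "gripper": 1}, {"dx": 0, "dy": 0, "dz": -0.01, "rx": 0, "ry": 0, "rz": 0, "gripper": 1}, {"dx": 0, "dy": 0, "dz": 0, "rx": 0, "ry": 0, "rz": 0, "gripper": 1}, {"dx": 0, "dy": 0, "dz": 0, "rx": 0, "ry": 0, "rz": 0, "gripper": 0.7}, {"dx": 0, "dy": 0, "dz": 0, "rx": 0, "ry": 0, "rz": 0, "gripper": 0.4}, {"dx": 0, "dy": 0, "dz": 0, "rx": 0, "ry": 0, "rz": 0, "gripper": 0.3}, {"dx": 0, "dy": 0, "dz": 0, "rx": 0, "ry": 0, "rz": 0, "gripper": 0.3}]}}

```text
t: 2.65
eef_pos: [356.2, -273.3, 21.3]
tcp_rot: [-1.571, -0.001, -0.524]
ft_force: [-0.7, 0.8, 0.3]
opening: 0.719
```

Request:
{"fn": "jog_arm", "kwargs": {"series": [{"dx": 0, "dy": 0, "dz": 0, "rx": 0, "ry": 0, "rz": 0, "gripper": 0}, {"dx": 0, "dy": 0, "dz": 0, "rx": 0, "ry": 0, "rz": 0, "gripper": 0}, {"dx": 0, "dy": 0, "dz": 0, "rx": 0, "ry": 0, "rz": 0, "gripper": 0}, {"dx": 0, "dy": 0, "dz": 0, "rx": 0, "ry": 0, "rz": 0, "gripper": 0}, {"dx": 0, "dy": 0, "dz": 0, "rx": 0, "ry": 0, "rz": 0, "gripper": 0}]}}

```text
t: 3.15
eef_pos: [356.1, -273.2, 20.8]
tcp_rot: [-1.571, -0.0, -0.525]
ft_force: [1.3, 1.2, 3.7]
opening: 0.5
```

Request:
{"fn": "jog_arm", "kwargs": {"series": [{"dx": 0, "dy": 0, "dz": 0.01, "rx": 0, "ry": 0, "rz": 0, "gripper": 0}, {"dx": 0, "dy": 0, "dz": 0.03, "rx": 0, "ry": 0, "rz": 0, "gripper": 0}, {"dx": 0, "dy": 0, "dz": 0.04, "rx": 0, "ry": 0, "rz": 0, "gripper": 0}, {"dx": 0, "dy": 0, "dz": 0.04, "rx": 0, "ry": 0, "rz": 0, "gripper": 0}, {"dx": 0.01, "dy": 0.006, "dz": 0.03, "rx": 0, "ry": 0, "rz": 0, "gripper": 0}, {"dx": 0.03, "dy": 0.019, "dz": 0.02, "rx": 0, "ry": 0, "rz": 4.2, "gripper": 0}, {"dx": 0.035, "dy": 0.022, "dz": 0, "rx": 0, "ry": 0, "rz": 5, "gripper": 0}, {"dx": 0.04, "dy": 0.025, "dz": 0, "rx": 0, "ry": 0, "rz": 6, "gripper": 0}, {"dx": 0.04, "dy": 0.025, "dz": 0, "rx": 0, "ry": 0, "rz": 5, "gripper": 0}, {"dx": 0.04, "dy": 0.025, "dz": 0, "rx": 0, "ry": 0, "rz": 5, "gripper": 0}, {"dx": 0.038, "dy": 0.0236, "dz": 0, "rx": 0, "ry": 0, "rz": 4.8, "gripper": 0}, {"dx": 0, "dy": 0, "dz": 0, "rx": 0, "ry": 0, "rz": 0, "gripper": 0}]}}

```text
t: 4.35
eef_pos: [591.9, -124.7, 190.6]
tcp_rot: [-1.57, -0.001, 0.005]
ft_force: [-0.6, -0.7, -2.3]
opening: 0.505
```

```bash
cat > w2.py <<'E'
import sys
exec(open('w.py').read())
o=im[:,:,::-1].copy()
for (x,y) in((612.7,178.5),(609,77),(595,-20.5),(589,-127.6)):
    u=wproj([x,y,19]);print(u.round(1))
    if 0<u[0]<640 and 0<u[1]<480:cv2.circle(o,tuple(int(v) for v in u),3,(0,255,255),1)
p=s['eef_pos'];q=cv2.convexHull(wproj(cyl(p[0],p[1],H[sys.argv[2]],p[2]-float(sys.argv[3]))).astype(np.float32));cv2.polylines(o,[q.astype(np.int32)],True,(0,255,0),1)
cv2.imwrite(sys.argv[1],o)
E
python3 w2.py pics/w3.png green 19.5
```

```text
4.35 [ 591.9 -124.7  190.6] [-1.57e+00 -1.00e-03  5.00e-03] 0.5051906149912078 [-0.5676324  -0.68774933 -2.34735215]
[ 346.9 -169.7]
[338.7 -12. ]
[320.9 111.8]
[314.  224.6]
```

View pics/w3.png

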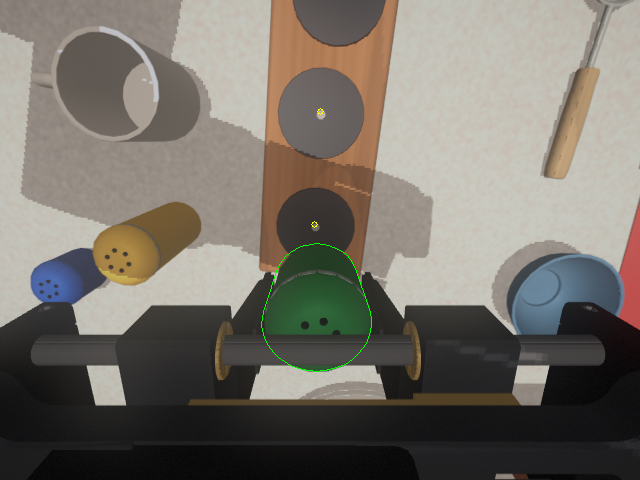

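Request:
{"fn": "jog_arm", "kwargs": {"series": [{"dx": -0.001, "dy": -0.001, "dz": -0.02, "rx": 0, "ry": 0, "rz": 0, "gripper": 0}, {"dx": 0, "dy": 0, "dz": -0.035, "rx": 0, "ry": 0, "rz": 0, "gripper": 0}, {"dx": 0, "dy": 0, "dz": -0.035, "rx": 0, "ry": 0, "rz": 0, "gripper": 0}, {"dx": 0, "dy": 0, "dz": -0.03, "rx": 0, "ry": 0, "rz": 0, "gripper": 0}, {"dx": 0, "dy": 0, "dz": -0.01, "rx": 0, "ry": 0, "rz": 0, "gripper": 0}, {"dx": 0, "dy": 0, "dz": 0, "rx": 0, "ry": 0, "rz": 0, "gripper": 0}, {"dx": 0, "dy": 0, "dz": 0, "rx": 0, "ry": 0, "rz": 0, "gripper": 0}]}}

```text
t: 5.1
eef_pos: [588.3, -129.0, 62.0]
tcp_rot: [-1.571, -0.001, -0.002]
ft_force: [1.0, -0.0, -1.5]
opening: 0.502
```

Request:
{"fn": "jog_arm", "kwargs": {"series": [{"dx": 0.001, "dy": 0.001, "dz": -0.01, "rx": 0, "ry": 0, "rz": 0, "gripper": 0}, {"dx": 0, "dy": 0, "dz": -0.006, "rx": 0, "ry": 0, "rz": 0, "gripper": 0}, {"dx": 0, "dy": 0, "dz": -0.003, "rx": 0, "ry": 0, "rz": 0, "gripper": 0}, {"dx": 0, "dy": 0, "dz": -0.002, "rx": 0, "ry": 0, "rz": 0, "gripper": 0}, {"dx": 0, "dy": 0, "dz": -0.001, "rx": 0, "ry": 0, "rz": 0, "gripper": 0}, {"dx": 0, "dy": 0, "dz": 0, "rx": 0, "ry": 0, "rz": 0, "gripper": 0}]}}

```text
t: 5.7
eef_pos: [588.9, -127.5, 39.7]
tcp_rot: [-1.571, -0.0, -0.001]
ft_force: [-4.4, 0.3, 10.6]
opening: 0.501
```

Request:
{"fn": "jog_arm", "kwargs": {"series": [{"dx": 0, "dy": 0, "dz": 0, "rx": 0, "ry": 0, "rz": 0, "gripper": 0.9}, {"dx": 0, "dy": 0, "dz": 0, "rx": 0, "ry": 0, "rz": 0, "gripper": 0.9}, {"dx": 0, "dy": 0, "dz": 0, "rx": 0, "ry": 0, "rz": 0, "gripper": 0.9}, {"dx": 0, "dy": 0, "dz": 0, "rx": 0, "ry": 0, "rz": 0, "gripper": 0.9}, {"dx": 0, "dy": 0, "dz": 0, "rx": 0, "ry": 0, "rz": 0, "gripper": 0.9}, {"dx": 0, "dy": 0, "dz": 0, "rx": 0, "ry": 0, "rz": 0, "gripper": 1}, {"dx": 0, "dy": 0, "dz": 0.02, "rx": 0, "ry": 0, "rz": 0, "gripper": 1}, {"dx": 0, "dy": 0, "dz": 0.035, "rx": 0, "ry": 0, "rz": 0, "gripper": 1}, {"dx": 0, "dy": 0, "dz": 0.04, "rx": 0, "ry": 0, "rz": 0, "gripper": 1}, {"dx": 0, "dy": 0, "dz": 0.04, "rx": 0, "ry": 0, "rz": 0, "gripper": 1}, {"dx": 0, "dy": 0, "dz": 0.04, "rx": 0, "ry": 0, "rz": 0, "gripper": 1}, {"dx": 0, "dy": 0, "dz": 0.02, "rx": 0, "ry": 0, "rz": 0, "gripper": 1}]}}

```text
t: 6.9
eef_pos: [589.6, -127.7, 237.3]
tcp_rot: [-1.572, -0.004, -0.001]
ft_force: [0.3, -0.4, -0.4]
opening: 1.002
```

Request:
{"fn": "jog_arm", "kwargs": {"series": [{"dx": -0.01, "dy": 0.018, "dz": 0, "rx": 0, "ry": 0, "rz": 0, "gripper": 1}, {"dx": -0.02, "dy": 0.035, "dz": 0, "rx": 0, "ry": 0, "rz": 0, "gripper": 1}, {"dx": -0.02, "dy": 0.035, "dz": 0, "rx": 0, "ry": 0, "rz": 0, "gripper": 1}, {"dx": -0.02, "dy": 0.035, "dz": 0, "rx": 0, "ry": 0, "rz": 0, "gripper": 1}, {"dx": -0.02, "dy": 0.035, "dz": 0, "rx": 0, "ry": 0, "rz": 0, "gripper": 1}, {"dx": -0.02, "dy": 0.035, "dz": 0, "rx": 0, "ry": 0, "rz": 0, "gripper": 1}, {"dx": -0.02, "dy": 0.035, "dz": 0, "rx": 0, "ry": 0, "rz": 0, "gripper": 1}, {"dx": -0.02, "dy": 0.035, "dz": 0, "rx": 0, "ry": 0, "rz": 0, "gripper": 1}, {"dx": -0.01, "dy": 0.018, "dz": 0, "rx": 0, "ry": 0, "rz": 0, "gripper": 1}, {"dx": 0, "dy": 0, "dz": 0, "rx": 0, "ry": 0, "rz": 0, "gripper": 1}, {"dx": 0, "dy": 0, "dz": 0, "rx": 0, "ry": 0, "rz": 0, "gripper": 1}]}}

```text
t: 8.0
eef_pos: [429.2, 153.4, 233.8]
tcp_rot: [-1.571, -0.001, 0.0]
ft_force: [-0.1, 0.7, -0.2]
opening: 1.002
```

```bash
python3 w1.py pics/w4.png 429 154 75
python3 - <<'E'
from h import *
im=env.read_camera('side');cv2.imwrite('pics/side1.png',im[:,:,::-1])
E
```

```text
8.0 [429.2 153.4 233.8] [-1.571e+00 -1.000e-03  0.000e+00] 1.0021396357319907 [-0.12205188  0.66006708 -0.16649614]
```

View pics/w4.png

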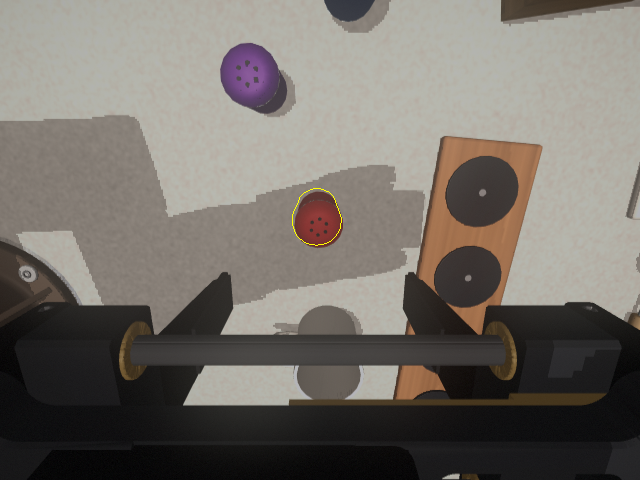

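View pics/side1.png

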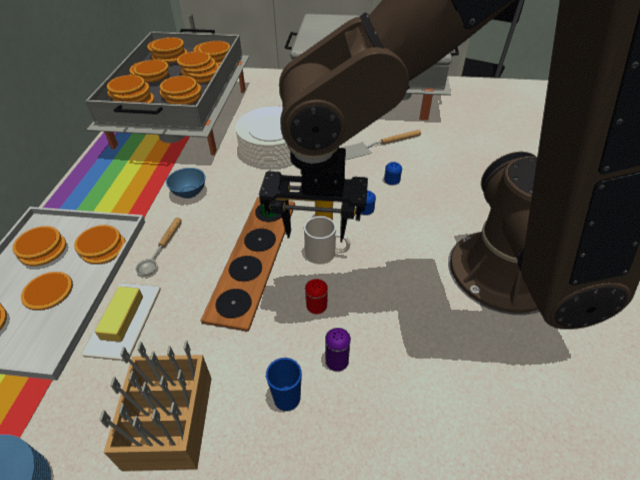

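Request:
{"fn": "jog_arm", "kwargs": {"series": [{"dx": 0.001, "dy": 0, "dz": -0.03, "rx": 0, "ry": 0, "rz": 0, "gripper": 1}, {"dx": 0, "dy": 0, "dz": -0.04, "rx": 0, "ry": 0, "rz": 0, "gripper": 1}, {"dx": 0, "dy": 0, "dz": -0.04, "rx": 0, "ry": 0, "rz": 0, "gripper": 1}, {"dx": 0, "dy": 0, "dz": -0.04, "rx": 0, "ry": 0, "rz": 0, "gripper": 1}, {"dx": 0, "dy": 0, "dz": -0.03, "rx": 0, "ry": 0, "rz": 0, "gripper": 1}, {"dx": 0, "dy": 0, "dz": -0.015, "rx": 0, "ry": 0, "rz": 0, "gripper": 1}, {"dx": 0, "dy": 0, "dz": -0.007, "rx": 0, "ry": 0, "rz": 0, "gripper": 1}, {"dx": 0, "dy": 0, "dz": 0, "rx": 0, "ry": 0, "rz": 0, "gripper": 1}, {"dx": 0, "dy": 0, "dz": 0, "rx": 0, "ry": 0, "rz": 0, "gripper": 0}, {"dx": 0, "dy": 0, "dz": 0, "rx": 0, "ry": 0, "rz": 0, "gripper": 0}, {"dx": 0, "dy": 0, "dz": 0, "rx": 0, "ry": 0, "rz": 0, "gripper": 0}, {"dx": 0, "dy": 0, "dz": 0, "rx": 0, "ry": 0, "rz": 0, "gripper": 0}]}}

```text
t: 9.3
eef_pos: [430.3, 153.6, 32.2]
tcp_rot: [-1.571, -0.001, -0.001]
ft_force: [0.3, 0.0, 0.3]
opening: 0.725
```

Request:
{"fn": "jog_arm", "kwargs": {"series": [{"dx": 0, "dy": 0, "dz": 0, "rx": 0, "ry": 0, "rz": 0, "gripper": 0}, {"dx": 0, "dy": 0, "dz": 0, "rx": 0, "ry": 0, "rz": 0, "gripper": 0}, {"dx": 0, "dy": 0, "dz": 0, "rx": 0, "ry": 0, "rz": 0, "gripper": 0}, {"dx": 0, "dy": 0, "dz": 0, "rx": 0, "ry": 0, "rz": 0, "gripper": 0}, {"dx": 0, "dy": 0, "dz": 0, "rx": 0, "ry": 0, "rz": 0, "gripper": 0}]}}

```text
t: 9.8
eef_pos: [430.1, 153.5, 31.7]
tcp_rot: [-1.571, -0.0, -0.001]
ft_force: [-0.7, -0.1, 2.3]
opening: 0.505
```

Request:
{"fn": "jog_arm", "kwargs": {"series": [{"dx": 0, "dy": 0, "dz": 0.01, "rx": 0, "ry": 0, "rz": 0, "gripper": 0}, {"dx": 0, "dy": 0, "dz": 0.03, "rx": 0, "ry": 0, "rz": 0, "gripper": 0}, {"dx": 0, "dy": 0, "dz": 0.04, "rx": 0, "ry": 0, "rz": 0, "gripper": 0}, {"dx": 0, "dy": 0, "dz": 0.04, "rx": 0, "ry": 0, "rz": 0, "gripper": 0}, {"dx": 0.01, "dy": -0.01, "dz": 0.03, "rx": 0, "ry": 0, "rz": 0, "gripper": 0}, {"dx": 0.025, "dy": -0.027, "dz": 0, "rx": 0, "ry": 0, "rz": 0, "gripper": 0}, {"dx": 0.03, "dy": -0.032, "dz": 0, "rx": 0, "ry": 0, "rz": 0, "gripper": 0}, {"dx": 0.03, "dy": -0.032, "dz": 0, "rx": 0, "ry": 0, "rz": 0, "gripper": 0}, {"dx": 0.03, "dy": -0.032, "dz": 0, "rx": 0, "ry": 0, "rz": 0, "gripper": 0}, {"dx": 0.025, "dy": -0.027, "dz": 0, "rx": 0, "ry": 0, "rz": 0, "gripper": 0}, {"dx": 0.015, "dy": -0.015, "dz": 0, "rx": 0, "ry": 0, "rz": 0, "gripper": 0}, {"dx": 0, "dy": 0, "dz": 0, "rx": 0, "ry": 0, "rz": 0, "gripper": 0}]}}

```text
t: 11.0
eef_pos: [596.1, -23.5, 181.7]
tcp_rot: [-1.571, -0.0, -0.003]
ft_force: [-0.3, 0.2, -1.5]
opening: 0.505
```

Request:
{"fn": "jog_arm", "kwargs": {"series": [{"dx": 0, "dy": 0, "dz": -0.02, "rx": 0, "ry": 0, "rz": 0, "gripper": 0}, {"dx": 0, "dy": 0, "dz": -0.03, "rx": 0, "ry": 0, "rz": 0, "gripper": 0}, {"dx": 0, "dy": 0, "dz": -0.03, "rx": 0, "ry": 0, "rz": 0, "gripper": 0}, {"dx": 0, "dy": 0, "dz": -0.02, "rx": 0, "ry": 0, "rz": 0, "gripper": 0}, {"dx": 0, "dy": 0, "dz": -0.01, "rx": 0, "ry": 0, "rz": 0, "gripper": 0}, {"dx": 0, "dy": 0, "dz": 0, "rx": 0, "ry": 0, "rz": 0, "gripper": 0}, {"dx": 0, "dy": 0, "dz": 0, "rx": 0, "ry": 0, "rz": 0, "gripper": 0}]}}

```text
t: 11.7
eef_pos: [595.2, -21.3, 72.7]
tcp_rot: [-1.571, -0.001, -0.001]
ft_force: [-0.4, 0.7, -1.8]
opening: 0.504
```

```bash
python3 w2.py pics/w5.png red 31.7
```

```text
11.7 [595.2 -21.3  72.7] [-1.571e+00 -1.000e-03 -1.000e-03] 0.5044101554422885 [-0.4365429   0.68357041 -1.83412977]
[ 351.4 -109.1]
[340.1 106.4]
[316.5 261.6]
[308.6 393.5]
```

View pics/w5.png

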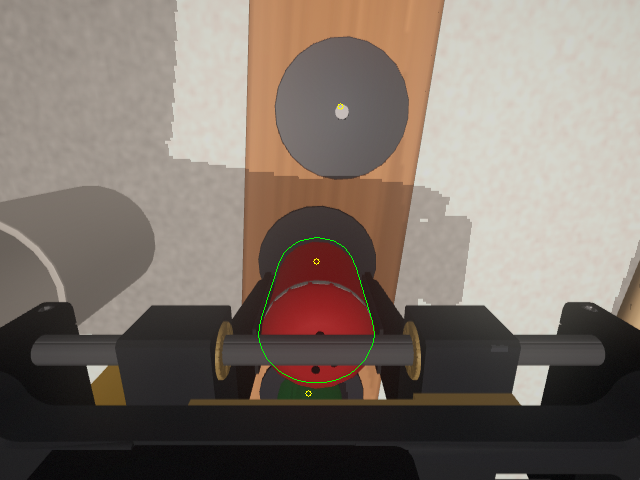

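Request:
{"fn": "jog_arm", "kwargs": {"series": [{"dx": 0, "dy": 0, "dz": -0.01, "rx": 0, "ry": 0, "rz": 0, "gripper": 0}, {"dx": 0, "dy": 0, "dz": -0.006, "rx": 0, "ry": 0, "rz": 0, "gripper": 0}, {"dx": 0, "dy": 0, "dz": -0.003, "rx": 0, "ry": 0, "rz": 0, "gripper": 0}, {"dx": 0, "dy": 0, "dz": -0.002, "rx": 0, "ry": 0, "rz": 0, "gripper": 0}, {"dx": 0, "dy": 0, "dz": -0.001, "rx": 0, "ry": 0, "rz": 0, "gripper": 0}, {"dx": 0, "dy": 0, "dz": 0, "rx": 0, "ry": 0, "rz": 0, "gripper": 0}]}}

```text
t: 12.35
eef_pos: [594.9, -21.5, 50.7]
tcp_rot: [-1.571, -0.0, -0.001]
ft_force: [-5.6, -0.2, 12.0]
opening: 0.503
```

Request:
{"fn": "jog_arm", "kwargs": {"series": [{"dx": 0, "dy": 0, "dz": 0, "rx": 0, "ry": 0, "rz": 0, "gripper": 0.9}, {"dx": 0, "dy": 0, "dz": 0, "rx": 0, "ry": 0, "rz": 0, "gripper": 0.9}, {"dx": 0, "dy": 0, "dz": 0, "rx": 0, "ry": 0, "rz": 0, "gripper": 0.9}, {"dx": 0, "dy": 0, "dz": 0, "rx": 0, "ry": 0, "rz": 0, "gripper": 0.9}, {"dx": 0, "dy": 0, "dz": 0, "rx": 0, "ry": 0, "rz": 0, "gripper": 0.9}, {"dx": 0, "dy": 0, "dz": 0, "rx": 0, "ry": 0, "rz": 0, "gripper": 1}, {"dx": 0, "dy": 0, "dz": 0.02, "rx": 0, "ry": 0, "rz": 0, "gripper": 1}, {"dx": 0, "dy": 0, "dz": 0.035, "rx": 0, "ry": 0, "rz": 0, "gripper": 1}, {"dx": 0, "dy": 0, "dz": 0.04, "rx": 0, "ry": 0, "rz": 0, "gripper": 1}, {"dx": 0, "dy": 0, "dz": 0.04, "rx": 0, "ry": 0, "rz": 0, "gripper": 1}, {"dx": 0, "dy": 0, "dz": 0.04, "rx": 0, "ry": 0, "rz": 0, "gripper": 1}, {"dx": 0, "dy": 0, "dz": 0.02, "rx": 0, "ry": 0, "rz": 0, "gripper": 1}]}}

```text
t: 13.55
eef_pos: [595.6, -21.6, 248.3]
tcp_rot: [-1.571, -0.004, -0.001]
ft_force: [0.2, 0.1, -0.7]
opening: 1.005
```

Request:
{"fn": "jog_arm", "kwargs": {"series": [{"dx": -0.012, "dy": 0.0165, "dz": 0, "rx": 0, "ry": 0, "rz": 0, "gripper": 1}, {"dx": -0.025, "dy": 0.034, "dz": 0, "rx": 0, "ry": 0, "rz": 0, "gripper": 1}, {"dx": -0.025, "dy": 0.034, "dz": 0, "rx": 0, "ry": 0, "rz": 0, "gripper": 1}, {"dx": -0.025, "dy": 0.034, "dz": 0, "rx": 0, "ry": 0, "rz": 0, "gripper": 1}, {"dx": -0.025, "dy": 0.034, "dz": 0, "rx": 0, "ry": 0, "rz": 0, "gripper": 1}, {"dx": -0.025, "dy": 0.034, "dz": 0, "rx": 0, "ry": 0, "rz": 0, "gripper": 1}, {"dx": -0.025, "dy": 0.034, "dz": 0, "rx": 0, "ry": 0, "rz": 0, "gripper": 1}, {"dx": -0.025, "dy": 0.034, "dz": 0, "rx": 0, "ry": 0, "rz": 0, "gripper": 1}, {"dx": -0.025, "dy": 0.036, "dz": 0, "rx": 0, "ry": 0, "rz": 0, "gripper": 1}, {"dx": -0.012, "dy": 0.017, "dz": 0, "rx": 0, "ry": 0, "rz": 0, "gripper": 1}, {"dx": 0, "dy": 0, "dz": 0, "rx": 0, "ry": 0, "rz": 0, "gripper": 1}, {"dx": 0, "dy": 0, "dz": 0, "rx": 0, "ry": 0, "rz": 0, "gripper": 1}]}}

```text
t: 14.75
eef_pos: [371.0, 286.0, 244.7]
tcp_rot: [-1.571, -0.0, 0.0]
ft_force: [0.4, 0.3, -0.7]
opening: 1.001
```

```bash
python3 w1.py pics/w6.png 371 286 95
```

```text
14.75 [371.  286.  244.7] [-1.571 -0.     0.   ] 1.0010056022165852 [ 0.35088398  0.32839376 -0.71021727]
```

View pics/w6.png

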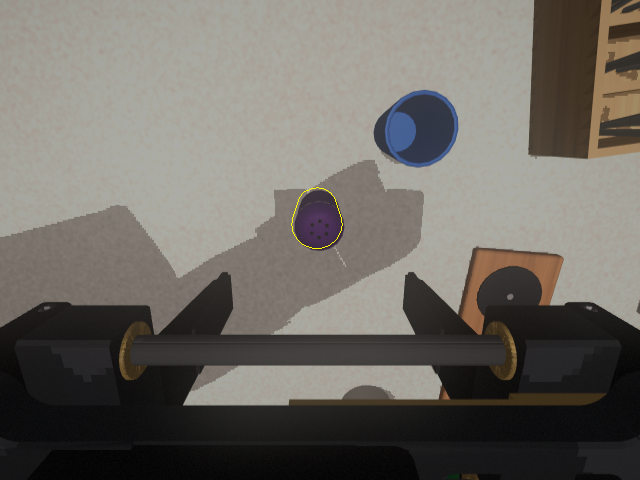

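Request:
{"fn": "jog_arm", "kwargs": {"series": [{"dx": 0.001, "dy": 0, "dz": -0.03, "rx": 0, "ry": 0, "rz": 0, "gripper": 1}, {"dx": 0, "dy": 0, "dz": -0.04, "rx": 0, "ry": 0, "rz": 0, "gripper": 1}, {"dx": 0, "dy": 0, "dz": -0.04, "rx": 0, "ry": 0, "rz": 0, "gripper": 1}, {"dx": 0, "dy": 0, "dz": -0.035, "rx": 0, "ry": 0, "rz": 0, "gripper": 1}, {"dx": 0, "dy": 0, "dz": -0.03, "rx": 0, "ry": 0, "rz": 0, "gripper": 1}, {"dx": 0, "dy": 0, "dz": -0.013, "rx": 0, "ry": 0, "rz": 0, "gripper": 1}, {"dx": 0, "dy": 0, "dz": -0.005, "rx": 0, "ry": 0, "rz": 0, "gripper": 1}, {"dx": 0, "dy": 0, "dz": 0, "rx": 0, "ry": 0, "rz": 0, "gripper": 1}, {"dx": 0, "dy": 0, "dz": 0, "rx": 0, "ry": 0, "rz": 0, "gripper": 0}, {"dx": 0, "dy": 0, "dz": 0, "rx": 0, "ry": 0, "rz": 0, "gripper": 0}, {"dx": 0, "dy": 0, "dz": 0, "rx": 0, "ry": 0, "rz": 0, "gripper": 0}, {"dx": 0, "dy": 0, "dz": 0, "rx": 0, "ry": 0, "rz": 0, "gripper": 0}]}}

```text
t: 16.0
eef_pos: [372.2, 286.1, 52.1]
tcp_rot: [-1.57, -0.001, -0.001]
ft_force: [0.2, 0.1, -1.3]
opening: 0.715
```

Request:
{"fn": "jog_arm", "kwargs": {"series": [{"dx": 0, "dy": 0, "dz": 0, "rx": 0, "ry": 0, "rz": 0, "gripper": 0}, {"dx": 0, "dy": 0, "dz": 0, "rx": 0, "ry": 0, "rz": 0, "gripper": 0}, {"dx": 0, "dy": 0, "dz": 0, "rx": 0, "ry": 0, "rz": 0, "gripper": 0}, {"dx": 0, "dy": 0, "dz": 0, "rx": 0, "ry": 0, "rz": 0, "gripper": 0}, {"dx": 0, "dy": 0, "dz": 0, "rx": 0, "ry": 0, "rz": 0, "gripper": 0}]}}

```text
t: 16.5
eef_pos: [372.1, 286.0, 51.7]
tcp_rot: [-1.571, -0.0, -0.001]
ft_force: [1.0, 0.4, 0.6]
opening: 0.502
```

Run:
```python
from h import *
from scipy.spatial.transform import Rotation as Ro
i=env.camera_info('wrist');K=np.array(i['camera_matrix']);Mt=np.array(i['mount'])
def f(p,yaw,uv):
    Rt=Ro.from_euler('xyz',[-1.571,-.001,yaw]).as_matrix();Rw=Rt@Mt[:3,:3];C=Rt@Mt[:3,3]+p
    d=Rw@np.linalg.solve(K,[uv[0],uv[1],1]);return (C+d*(19-C[2])/d[2]).round(1)
print('c1',f([371,286,244.7],0,(510,296.5)),f([429.2,153.4,233.8],0,(482.5,192.5)))
print('c2',f([429.2,153.4,233.8],0,(468,278)),f([595.2,-21.3,72.7],-.001,(341.5,111)))
print('c3',f([591.9,-124.7,190.6],.005,(320.5,114)))
print('c4',f([591.9,-124.7,190.6],.005,(315,226)))
```

```text
c1 [613.8 176.6  19. ] [613.6 176.6  19. ]
c2 [610.7  73.7  19. ] [609.9  74.5  19. ]
c3 [594.7 -22.6  19. ]
c4 [ 590.  -129.2   19. ]
```

Request:
{"fn": "jog_arm", "kwargs": {"series": [{"dx": 0, "dy": 0, "dz": 0.01, "rx": 0, "ry": 0, "rz": 0, "gripper": 0}, {"dx": 0, "dy": 0, "dz": 0.03, "rx": 0, "ry": 0, "rz": 0, "gripper": 0}, {"dx": 0, "dy": 0, "dz": 0.04, "rx": 0, "ry": 0, "rz": 0, "gripper": 0}, {"dx": 0.012, "dy": -0.011, "dz": 0.03, "rx": 0, "ry": 0, "rz": 0, "gripper": 0}, {"dx": 0.028, "dy": -0.025, "dz": 0.01, "rx": 0, "ry": 0, "rz": 0, "gripper": 0}, {"dx": 0.034, "dy": -0.03, "dz": 0, "rx": 0, "ry": 0, "rz": 0, "gripper": 0}, {"dx": 0.034, "dy": -0.03, "dz": 0, "rx": 0, "ry": 0, "rz": 0, "gripper": 0}, {"dx": 0.034, "dy": -0.03, "dz": 0, "rx": 0, "ry": 0, "rz": 0, "gripper": 0}, {"dx": 0.034, "dy": -0.03, "dz": 0, "rx": 0, "ry": 0, "rz": 0, "gripper": 0}, {"dx": 0.034, "dy": -0.03, "dz": 0, "rx": 0, "ry": 0, "rz": 0, "gripper": 0}, {"dx": 0.028, "dy": -0.0255, "dz": 0, "rx": 0, "ry": 0, "rz": 0, "gripper": 0}, {"dx": 0, "dy": 0, "dz": 0, "rx": 0, "ry": 0, "rz": 0, "gripper": 0}]}}

```text
t: 17.7
eef_pos: [612.5, 71.2, 171.7]
tcp_rot: [-1.571, -0.001, -0.004]
ft_force: [-0.2, 0.8, -1.8]
opening: 0.502
```

Request:
{"fn": "jog_arm", "kwargs": {"series": [{"dx": 0, "dy": 0, "dz": -0.02, "rx": 0, "ry": 0, "rz": 0, "gripper": 0}, {"dx": 0, "dy": 0, "dz": -0.03, "rx": 0, "ry": 0, "rz": 0, "gripper": 0}, {"dx": 0, "dy": 0, "dz": -0.02, "rx": 0, "ry": 0, "rz": 0, "gripper": 0}, {"dx": 0, "dy": 0, "dz": -0.008, "rx": 0, "ry": 0, "rz": 0, "gripper": 0}, {"dx": 0, "dy": 0, "dz": 0, "rx": 0, "ry": 0, "rz": 0, "gripper": 0}, {"dx": 0, "dy": 0, "dz": 0, "rx": 0, "ry": 0, "rz": 0, "gripper": 0}]}}

```text
t: 18.3
eef_pos: [610.3, 74.7, 94.7]
tcp_rot: [-1.571, -0.001, -0.001]
ft_force: [1.3, 0.3, -1.4]
opening: 0.505
```

Request:
{"fn": "jog_arm", "kwargs": {"series": [{"dx": 0, "dy": 0, "dz": -0.012, "rx": 0, "ry": 0, "rz": 0, "gripper": 0}, {"dx": 0, "dy": 0, "dz": -0.006, "rx": 0, "ry": 0, "rz": 0, "gripper": 0}, {"dx": 0, "dy": 0, "dz": -0.003, "rx": 0, "ry": 0, "rz": 0, "gripper": 0}, {"dx": 0, "dy": 0, "dz": -0.002, "rx": 0, "ry": 0, "rz": 0, "gripper": 0}, {"dx": 0, "dy": 0, "dz": -0.001, "rx": 0, "ry": 0, "rz": 0, "gripper": 0}, {"dx": 0, "dy": 0, "dz": 0, "rx": 0, "ry": 0, "rz": 0, "gripper": 0}]}}

```text
t: 18.9
eef_pos: [610.0, 74.4, 70.7]
tcp_rot: [-1.571, -0.0, -0.001]
ft_force: [-3.8, -0.1, 7.8]
opening: 0.503
```

Request:
{"fn": "jog_arm", "kwargs": {"series": [{"dx": 0, "dy": 0, "dz": 0, "rx": 0, "ry": 0, "rz": 0, "gripper": 0.9}, {"dx": 0, "dy": 0, "dz": 0, "rx": 0, "ry": 0, "rz": 0, "gripper": 0.9}, {"dx": 0, "dy": 0, "dz": 0, "rx": 0, "ry": 0, "rz": 0, "gripper": 0.9}, {"dx": 0, "dy": 0, "dz": 0, "rx": 0, "ry": 0, "rz": 0, "gripper": 0.9}, {"dx": 0, "dy": 0, "dz": 0, "rx": 0, "ry": 0, "rz": 0, "gripper": 0.9}, {"dx": 0, "dy": 0, "dz": 0, "rx": 0, "ry": 0, "rz": 0, "gripper": 1}, {"dx": 0, "dy": 0, "dz": 0.02, "rx": 0, "ry": 0, "rz": 0, "gripper": 1}, {"dx": 0, "dy": 0, "dz": 0.035, "rx": 0, "ry": 0, "rz": 0, "gripper": 1}, {"dx": 0, "dy": 0, "dz": 0.04, "rx": 0, "ry": 0, "rz": 0, "gripper": 1}, {"dx": 0, "dy": 0, "dz": 0.04, "rx": 0, "ry": 0, "rz": 0, "gripper": 1}, {"dx": 0, "dy": 0, "dz": 0.04, "rx": 0, "ry": 0, "rz": 0, "gripper": 1}, {"dx": 0, "dy": 0, "dz": 0.02, "rx": 0, "ry": 0, "rz": 0, "gripper": 1}]}}

```text
t: 20.1
eef_pos: [610.6, 74.5, 268.4]
tcp_rot: [-1.571, -0.004, -0.001]
ft_force: [-0.6, -0.0, -0.4]
opening: 1.002
```

Request:
{"fn": "jog_arm", "kwargs": {"series": [{"dx": -0.012, "dy": -0.014, "dz": 0, "rx": 0, "ry": 0, "rz": 0, "gripper": 1}, {"dx": -0.025, "dy": -0.03, "dz": 0, "rx": 0, "ry": 0, "rz": 0, "gripper": 1}, {"dx": -0.025, "dy": -0.032, "dz": 0, "rx": 0, "ry": 0, "rz": 0, "gripper": 1}, {"dx": -0.025, "dy": -0.032, "dz": 0, "rx": 0, "ry": 0, "rz": 0, "gripper": 1}, {"dx": -0.025, "dy": -0.032, "dz": 0, "rx": 0, "ry": 0, "rz": 0, "gripper": 1}, {"dx": -0.025, "dy": -0.032, "dz": 0, "rx": 0, "ry": 0, "rz": 0, "gripper": 1}, {"dx": -0.019, "dy": -0.022, "dz": 0, "rx": 0, "ry": 0, "rz": 0, "gripper": 1}, {"dx": -0.01, "dy": -0.01, "dz": 0, "rx": 0, "ry": 0, "rz": 0, "gripper": 1}, {"dx": 0, "dy": 0, "dz": 0, "rx": 0, "ry": 0, "rz": 0, "gripper": 1}, {"dx": 0, "dy": 0, "dz": 0, "rx": 0, "ry": 0, "rz": 0, "gripper": 1}]}}

```text
t: 21.1
eef_pos: [444.5, -129.3, 264.8]
tcp_rot: [-1.571, -0.001, -0.001]
ft_force: [-0.6, -0.0, 0.0]
opening: 0.999
```

```bash
python3 w1.py pics/w7.png 444 -128.5 115
```

```text
21.1 [ 444.5 -129.3  264.8] [-1.571e+00 -1.000e-03 -1.000e-03] 0.9989427637979752 [-0.60420258 -0.00311833  0.03792951]
```

View pics/w7.png

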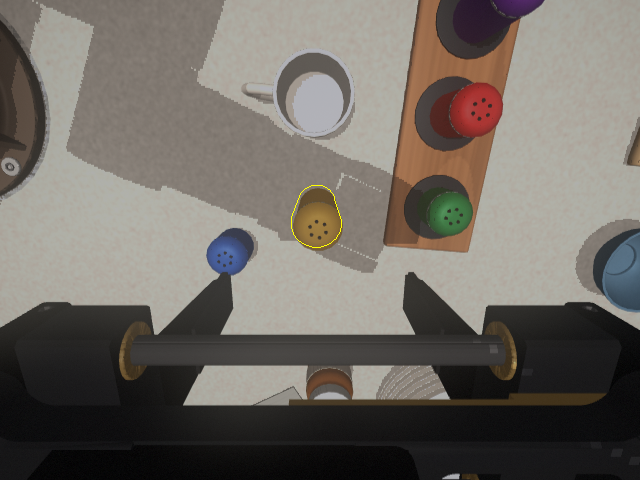

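Request:
{"fn": "jog_arm", "kwargs": {"series": [{"dx": 0, "dy": 0, "dz": -0.03, "rx": 0, "ry": 0, "rz": 0, "gripper": 1}, {"dx": 0, "dy": 0, "dz": -0.04, "rx": 0, "ry": 0, "rz": 0, "gripper": 1}, {"dx": 0, "dy": 0, "dz": -0.04, "rx": 0, "ry": 0, "rz": 0, "gripper": 1}, {"dx": 0, "dy": 0, "dz": -0.035, "rx": 0, "ry": 0, "rz": 0, "gripper": 1}, {"dx": 0, "dy": 0, "dz": -0.03, "rx": 0, "ry": 0, "rz": 0, "gripper": 1}, {"dx": 0, "dy": 0, "dz": -0.013, "rx": 0, "ry": 0, "rz": 0, "gripper": 1}, {"dx": 0, "dy": 0, "dz": -0.005, "rx": 0, "ry": 0, "rz": 0, "gripper": 1}, {"dx": 0, "dy": 0, "dz": 0, "rx": 0, "ry": 0, "rz": 0, "gripper": 1}, {"dx": 0, "dy": 0, "dz": 0, "rx": 0, "ry": 0, "rz": 0, "gripper": 0}, {"dx": 0, "dy": 0, "dz": 0, "rx": 0, "ry": 0, "rz": 0, "gripper": 0}, {"dx": 0, "dy": 0, "dz": 0, "rx": 0, "ry": 0, "rz": 0, "gripper": 0}, {"dx": 0, "dy": 0, "dz": 0, "rx": 0, "ry": 0, "rz": 0, "gripper": 0}]}}

```text
t: 22.35
eef_pos: [444.2, -129.6, 72.1]
tcp_rot: [-1.571, -0.001, -0.001]
ft_force: [0.4, 0.2, 0.1]
opening: 0.717
```

Request:
{"fn": "jog_arm", "kwargs": {"series": [{"dx": 0, "dy": 0, "dz": 0, "rx": 0, "ry": 0, "rz": 0, "gripper": 0}, {"dx": 0, "dy": 0, "dz": 0, "rx": 0, "ry": 0, "rz": 0, "gripper": 0}, {"dx": 0, "dy": 0, "dz": 0, "rx": 0, "ry": 0, "rz": 0, "gripper": 0}, {"dx": 0, "dy": 0, "dz": 0, "rx": 0, "ry": 0, "rz": 0, "gripper": 0}, {"dx": 0, "dy": 0, "dz": 0, "rx": 0, "ry": 0, "rz": 0, "gripper": 0}]}}

```text
t: 22.85
eef_pos: [444.0, -129.6, 71.7]
tcp_rot: [-1.571, -0.0, -0.001]
ft_force: [0.4, 0.9, 2.1]
opening: 0.503
```

Request:
{"fn": "jog_arm", "kwargs": {"series": [{"dx": 0, "dy": 0, "dz": 0.01, "rx": 0, "ry": 0, "rz": 0, "gripper": 0}, {"dx": 0, "dy": 0, "dz": 0.03, "rx": 0, "ry": 0, "rz": 0, "gripper": 0}, {"dx": 0, "dy": 0, "dz": 0.04, "rx": 0, "ry": 0, "rz": 0, "gripper": 0}, {"dx": 0, "dy": 0, "dz": 0.04, "rx": 0, "ry": 0, "rz": 0, "gripper": 0}, {"dx": 0, "dy": 0.01, "dz": 0.04, "rx": 0, "ry": 0, "rz": 0, "gripper": 0}, {"dx": 0.012, "dy": 0.025, "dz": 0.01, "rx": 0, "ry": 0, "rz": 0, "gripper": 0}, {"dx": 0.018, "dy": 0.033, "dz": 0, "rx": 0, "ry": 0, "rz": 0, "gripper": 0}, {"dx": 0.02, "dy": 0.036, "dz": 0, "rx": 0, "ry": 0, "rz": 0, "gripper": 0}, {"dx": 0.02, "dy": 0.036, "dz": 0, "rx": 0, "ry": 0, "rz": 0, "gripper": 0}]}}

```text
t: 23.75
eef_pos: [514.2, 11.9, 242.6]
tcp_rot: [-1.571, -0.001, -0.001]
ft_force: [1.2, -0.9, -1.4]
opening: 0.507
```

Request:
{"fn": "jog_arm", "kwargs": {"series": [{"dx": 0.02, "dy": 0.036, "dz": 0, "rx": 0, "ry": 0, "rz": 0, "gripper": 0}, {"dx": 0.02, "dy": 0.036, "dz": 0, "rx": 0, "ry": 0, "rz": 0, "gripper": 0}, {"dx": 0.02, "dy": 0.036, "dz": 0, "rx": 0, "ry": 0, "rz": 0, "gripper": 0}, {"dx": 0.02, "dy": 0.033, "dz": 0, "rx": 0, "ry": 0, "rz": 0, "gripper": 0}, {"dx": 0.0195, "dy": 0.0255, "dz": 0, "rx": 0, "ry": 0, "rz": 0, "gripper": 0}, {"dx": 0, "dy": 0, "dz": 0, "rx": 0, "ry": 0, "rz": 0, "gripper": 0}, {"dx": 0, "dy": 0, "dz": 0, "rx": 0, "ry": 0, "rz": 0, "gripper": 0}]}}

```text
t: 24.45
eef_pos: [613.0, 177.3, 241.5]
tcp_rot: [-1.571, 0.001, 0.0]
ft_force: [-1.1, -1.2, -2.0]
opening: 0.504
```

Target TCP z = 71.7+19 = 90.7; go down 126 first.

Request:
{"fn": "jog_arm", "kwargs": {"series": [{"dx": 0, "dy": 0, "dz": -0.02, "rx": 0, "ry": 0, "rz": 0, "gripper": 0}, {"dx": 0, "dy": 0, "dz": -0.035, "rx": 0, "ry": 0, "rz": 0, "gripper": 0}, {"dx": 0, "dy": 0, "dz": -0.035, "rx": 0, "ry": 0, "rz": 0, "gripper": 0}, {"dx": 0, "dy": 0, "dz": -0.025, "rx": 0, "ry": 0, "rz": 0, "gripper": 0}, {"dx": 0, "dy": 0, "dz": -0.011, "rx": 0, "ry": 0, "rz": 0, "gripper": 0}, {"dx": 0, "dy": 0, "dz": 0, "rx": 0, "ry": 0, "rz": 0, "gripper": 0}, {"dx": 0, "dy": 0, "dz": 0, "rx": 0, "ry": 0, "rz": 0, "gripper": 0}]}}

```text
t: 25.15
eef_pos: [614.0, 176.7, 117.0]
tcp_rot: [-1.571, -0.002, -0.001]
ft_force: [-0.2, 0.0, -1.9]
opening: 0.5
```

```bash
python3 w2.py pics/w8.png yellow 71.7
```

```text
25.15 [614.  176.7 117. ] [-1.571e+00 -2.000e-03 -1.000e-03] 0.5001216870743431 [-0.18259178  0.02848291 -1.88413454]
[315.2 241.1]
[311.2 351. ]
[297.3 438.2]
[293.4 518.3]
```

View pics/w8.png

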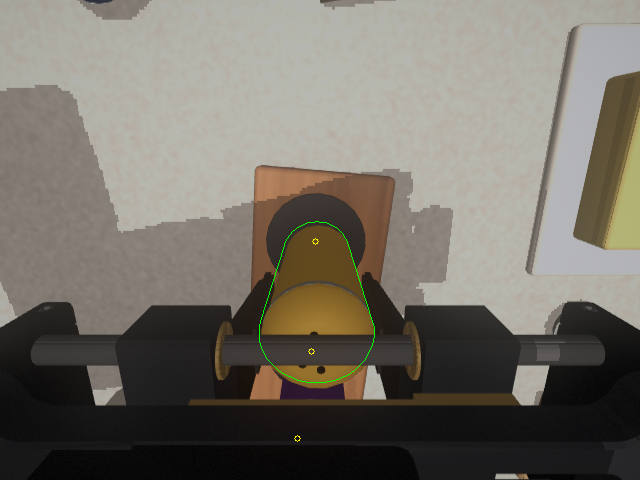

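Request:
{"fn": "jog_arm", "kwargs": {"series": [{"dx": 0, "dy": 0, "dz": -0.013, "rx": 0, "ry": 0, "rz": 0, "gripper": 0}, {"dx": 0, "dy": 0, "dz": -0.006, "rx": 0, "ry": 0, "rz": 0, "gripper": 0}, {"dx": 0, "dy": 0, "dz": -0.003, "rx": 0, "ry": 0, "rz": 0, "gripper": 0}, {"dx": 0, "dy": 0, "dz": -0.002, "rx": 0, "ry": 0, "rz": 0, "gripper": 0}, {"dx": 0, "dy": 0, "dz": -0.001, "rx": 0, "ry": 0, "rz": 0, "gripper": 0}, {"dx": 0, "dy": 0, "dz": 0, "rx": 0, "ry": 0, "rz": 0, "gripper": 0}, {"dx": 0, "dy": 0, "dz": 0, "rx": 0, "ry": 0, "rz": 0, "gripper": 0}]}}

```text
t: 25.9
eef_pos: [613.6, 177.0, 90.8]
tcp_rot: [-1.571, -0.0, -0.001]
ft_force: [0.1, 0.5, -1.7]
opening: 0.505
```

No contact yet; a bit lower.

Request:
{"fn": "jog_arm", "kwargs": {"series": [{"dx": 0, "dy": 0, "dz": -0.0005, "rx": 0, "ry": 0, "rz": 0, "gripper": 0}, {"dx": 0, "dy": 0, "dz": -0.0005, "rx": 0, "ry": 0, "rz": 0, "gripper": 0}, {"dx": 0, "dy": 0, "dz": 0, "rx": 0, "ry": 0, "rz": 0, "gripper": 0}]}}

```text
t: 26.2
eef_pos: [613.7, 177.0, 90.7]
tcp_rot: [-1.571, -0.001, -0.001]
ft_force: [-2.5, -1.0, 7.8]
opening: 0.506
```

Contact at 7.8 N. Release and retreat upward.

Request:
{"fn": "jog_arm", "kwargs": {"series": [{"dx": 0, "dy": 0, "dz": 0, "rx": 0, "ry": 0, "rz": 0, "gripper": 0.9}, {"dx": 0, "dy": 0, "dz": 0, "rx": 0, "ry": 0, "rz": 0, "gripper": 0.9}, {"dx": 0, "dy": 0, "dz": 0, "rx": 0, "ry": 0, "rz": 0, "gripper": 0.9}, {"dx": 0, "dy": 0, "dz": 0, "rx": 0, "ry": 0, "rz": 0, "gripper": 0.9}, {"dx": 0, "dy": 0, "dz": 0, "rx": 0, "ry": 0, "rz": 0, "gripper": 0.9}, {"dx": 0, "dy": 0, "dz": 0, "rx": 0, "ry": 0, "rz": 0, "gripper": 1}, {"dx": 0, "dy": 0, "dz": 0.02, "rx": 0, "ry": 0, "rz": 0, "gripper": 1}, {"dx": 0, "dy": 0, "dz": 0.035, "rx": 0, "ry": 0, "rz": 0, "gripper": 1}, {"dx": 0, "dy": 0, "dz": 0.04, "rx": 0, "ry": 0, "rz": 0, "gripper": 1}, {"dx": 0, "dy": 0, "dz": 0.04, "rx": 0, "ry": 0, "rz": 0, "gripper": 1}, {"dx": 0, "dy": 0, "dz": 0.04, "rx": 0, "ry": 0, "rz": 0, "gripper": 1}, {"dx": 0, "dy": 0, "dz": 0.01, "rx": 0, "ry": 0, "rz": 0, "gripper": 1}]}}

```text
t: 27.4
eef_pos: [614.5, 177.2, 279.4]
tcp_rot: [-1.57, -0.007, -0.001]
ft_force: [0.1, 0.1, -0.1]
opening: 1.002
```

Request:
{"fn": "jog_arm", "kwargs": {"series": [{"dx": -0.02, "dy": -0.02, "dz": 0, "rx": 0, "ry": 0, "rz": 0, "gripper": 1}, {"dx": -0.03, "dy": -0.03, "dz": 0, "rx": 0, "ry": 0, "rz": 0, "gripper": 1}, {"dx": -0.03, "dy": -0.035, "dz": 0, "rx": 0, "ry": 0, "rz": 0, "gripper": 1}, {"dx": -0.03, "dy": -0.035, "dz": 0, "rx": 0, "ry": 0, "rz": 0, "gripper": 1}, {"dx": -0.03, "dy": -0.035, "dz": 0, "rx": 0, "ry": 0, "rz": 0, "gripper": 1}, {"dx": -0.02, "dy": -0.04, "dz": 0, "rx": 0, "ry": 0, "rz": 0, "gripper": 1}, {"dx": 0, "dy": -0.04, "dz": 0, "rx": 0, "ry": 0, "rz": 0, "gripper": 1}, {"dx": 0, "dy": -0.04, "dz": 0, "rx": 0, "ry": 0, "rz": 0, "gripper": 1}, {"dx": 0, "dy": -0.03, "dz": 0, "rx": 0, "ry": 0, "rz": 0, "gripper": 1}, {"dx": 0, "dy": 0, "dz": 0, "rx": 0, "ry": 0, "rz": 0, "gripper": 1}, {"dx": 0, "dy": 0, "dz": 0, "rx": 0, "ry": 0, "rz": 0, "gripper": 1}]}}

```text
t: 28.5
eef_pos: [453.2, -128.3, 274.1]
tcp_rot: [-1.57, 0.001, -0.003]
ft_force: [-0.1, -0.1, -1.2]
opening: 1.003
```

```bash
python3 - <<'E'
from h import *
T=dict(yellow=(613.6,177),purple=(610,74.4),red=(594.9,-21.5),green=(588.9,-128))
for n in('scene','side'):
    o=env.read_camera(n)[:,:,::-1].copy();cv2.imwrite(f'pics/raw_{n}9.png',o)
    for c,(x,y) in T.items():
        q=cv2.convexHull(proj(n,cyl(x,y,H[c],19)).astype(np.float32));cv2.polylines(o,[np.round(q).astype(np.int32)],True,(255,255,0),1)
    x,y=(290,180) if n=='scene' else (200,150)
    cv2.imwrite(f'pics/{n}9.png',np.hstack([cv2.resize(z[y:y+190,x:x+130],None,fx=3,fy=3) for z in(cv2.imread(f'pics/raw_{n}9.png'),o)]))
E
python3 w.py pics/w9.png
```

```text
28.6 [ 453.3 -127.3  274.4] [-1.57  0.   -0.  ] 1.0014766157962036 [-0.54159585  0.45639733 -1.28049519]
```

View pics/side9.png

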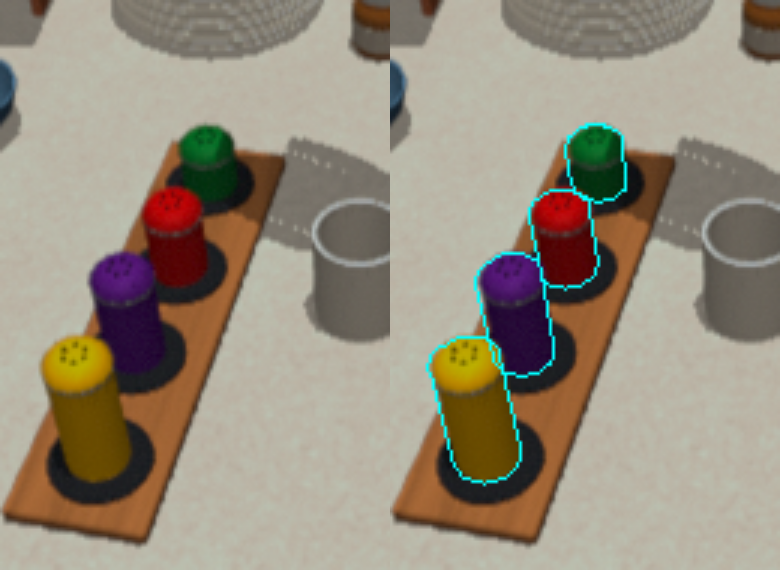

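View pics/scene9.png

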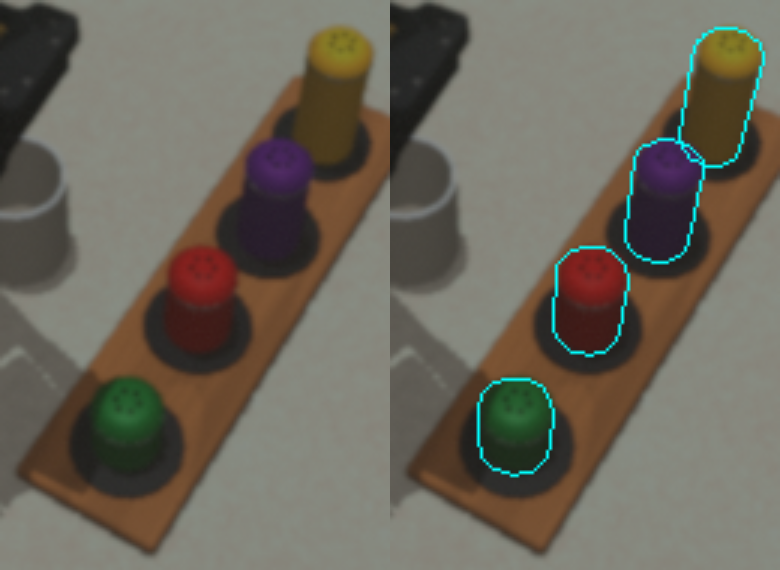

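View pics/w9.png

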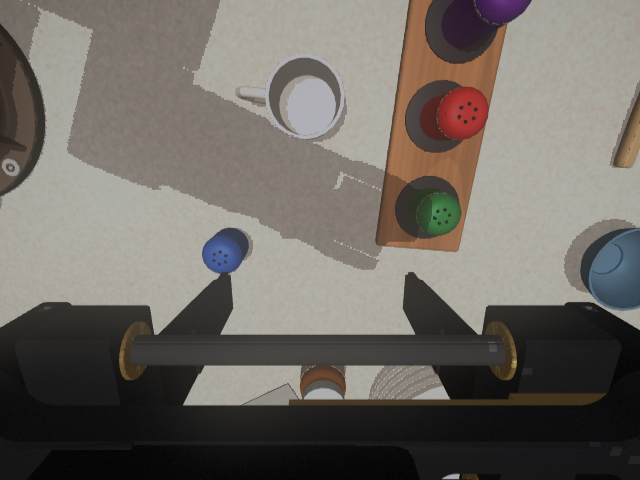

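View pics/raw_side9.png

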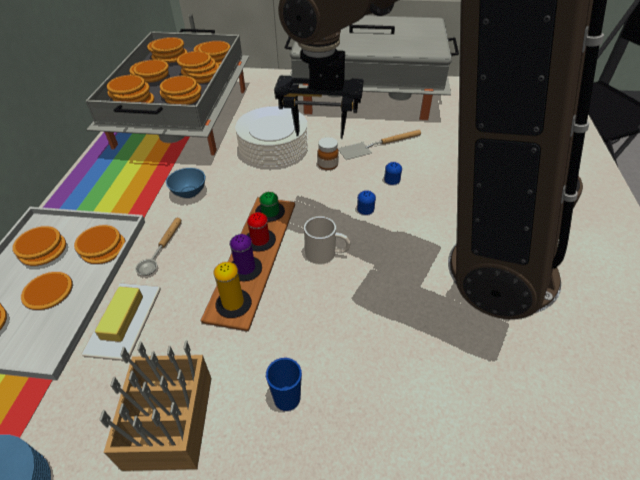

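All four stand upright and centred, in the right order, and the mug and the blue cans have not moved. The arm is clear, so I'm handing in.

```bash
python3 -c "
from cell import env
print(env.job_done(), env.state()['t'])"
```

```text
the job is handed in; nothing more can be done
the job is handed in; nothing more can be done
```

All four shakers are on their coasters in height order: green on coaster 4 next to the plates, then red, purple and yellow on coaster 1. I handed the job in at about 29 s.

**Last checks:**
- The scene, side and wrist pictures show all four upright, with their outlines within 1–2 pixels of where I meant to put them. By my measurements they are within about 2 mm of the coaster centres.
- The mug, the two blue look-alike cans and the other objects looked unmoved, and the open gripper was clear of everything at about z = 274 mm.
- The measured wrist force never went above about 12 N.

**What disagreed or failed:**
- The scene and side cameras put the coasters up to about 4 mm apart, so I corrected the targets with wrist camera views.
- Two move calls were refused because every number has to be given in each row; they moved nothing.
- The hand-in reported no verdict.

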